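Zero and set the air vent of a cheese ripening box

TASK

Reset the air vent on the lid of the ripening box: with your fingertips push its blue-knobbed lever gently round to the closed end, against the black stop, then push it back up the scale until the black pointer stands at the red mark, and leave it there. Only push the lever, do not pinch or force it; leave the red mark, the cheeses and everything else where they are.

Things in the scene. Friction and masses are not known exactly. Their poses are not given: they have to be found in the camera images.
- box: Fixed ripening box with translucent walls and a flat grey lid, 300 (x) by 400 (y) by 130 mm high; origin at the centre of its underside, so the lid surface is 130 mm above it. The round air vent sits on the lid, its axis 70 mm to -y of the box centre: a white scale plate 228 mm across and 6 mm thick with black ticks, and on it an aluminium ring 100 mm across, 14 mm high. It cannot slide.
- vent_axis (a point): Vertical axis about which the vent ring and its lever turn; the point lies on the axis at the top face of the white scale plate (136 mm above the table).
- vent_lever (a joint): Angle of the vent ring and lever, rad: 0 is closed, the lever's arm against the black stop block; it grows anticlockwise seen from above up to 2.1 at the bare-metal stop. At 0 the lever points -1.05 rad from the box's +x axis. About 2 N (0.15 N m) at the knob moves it; it stays where left. Over 40 N of finger contact counts as pinching or forcing it.
- knob (a point): Centre of the blue upright knob on the lever, a round post 18 mm across, 72 mm from the vent axis; blue part from 20 to 60 mm above the scale plate, and this point 40 mm above it. Below it is a 10 mm steel stem on the arm. The arm and ring reach 14 mm above the plate, as do both stop blocks (at the same radius as the knob): a fingertip 20 mm or more above the plate clears all but the knob.
- pointer (a point): Black pointer tip at the outer end of the black lever arm (12 mm wide), 90 mm from the vent axis, 9 mm above the plate, in line with the knob.
- mark (a point): Inner end of the red set mark (flat bar 20 mm long, 8 mm wide, 3 mm high, lying radially on the outer rim of the scale plate), 90 mm from the vent axis; the bar runs outward from it. Between 0.6 and 1.8 rad up the scale from closed. It is not to be shifted.
- lid_cheese: Pale cheese wheel, 90 mm across, 50 mm high, loose on the box lid to the left of the vent; leave alone. Origin: centre of its underside.
- lid_cheese2: Darker cheese wheel, 76 mm across, 42 mm high, loose on the box lid to the left of the vent; leave alone. Origin: centre of its underside.
- board_cheese: Pale cheese wheel, 110 mm across, 60 mm high, on the plank board at the left of the table; leave alone. Origin: centre of its underside.
- board_cheese2: Darker cheese wheel, 100 mm across, 55 mm high, on the plank board; leave alone. Origin: centre of its underside.
- mould: White open cheese mould (cup), 100 mm across, 90 mm high, at the right of the table; leave alone. Origin: centre of its underside.
- brush: Rind brush lying on the table at the right; leave alone.
- jar: Jar, 70 mm across, 100 mm high, at the right of the table; leave alone. Origin: centre of its underside.

How it is judged (in metres and radians):
On the way, in this order (a step that is already met when the one before it is completed fails the run):
1. the lever is pushed back to the closed stop (within 0.06 rad, about 4 mm at the knob) (value of joint vent_lever below 0.06 rad), for 0.2 s.
2. then the pointer is brought to the red mark, within 6 mm (horizontal distance between pointer and mark below 0.006 m), for 0.2 s.
At the end, for the whole second after the job is handed in: The pointer tip rests within 6 mm of the inner end of the red mark (level distance), the lever is at rest and let go, the mark within 4 mm and every cheese, mould, brush and jar within 20 mm of where it began (horizontal distance between pointer and mark below 0.006 m and velocity of joint vent_lever between -0.05 and 0.05 rad/s and distance of mark from where it was at the start of the episode below 0.004 m and distance of each of lid_cheese, lid_cheese2, board_cheese, board_cheese2, mould, brush, jar from where it was at the start of the episode below 0.02 m); the robot touches nothing.
It fails at once if the lever is pinched or forced (more than 40 N on it) (contact force between the fingers and vent_lever above 40 N).
It fails at once if the red mark is shifted (4 mm) (distance of mark from where it was at the start of the episode above 0.004 m).
It fails at once if a cheese, mould, brush or jar is moved or lifted (20 mm) (distance of any of lid_cheese, lid_cheese2, board_cheese, board_cheese2, mould, brush, jar from where it was at the start of the episode above 0.02 m).
It also fails if it takes over 58 s, if anything falls off the work surface, if the arm or the gripper's body presses on something with over 40 N, if the wrist force passes 120 N, or if a joint passes its speed limit or range.

ROBOT

A 7-joint arm with a two-finger parallel gripper is mounted at the origin on the work surface. World frame = base frame: x ahead of the robot, y to its left, z up, the work surface at z = 0. Lengths are in m, angles in degrees, forces in N, time in s.
With the tool pointing down it reaches from about 0.35 to 0.9 m from the base axis. Payload 8.1 kg.
Tool frame: the origin (TCP) lies on the mounting face of the last link; the fingertips stand 173 mm ahead of it and the grasp point (between the pads) lies 155 mm ahead of it; z points along the fingers, y is the direction in which the jaws open and shut (so a half turn about z gives the same grasp; the last joint's range is limited). The gripper opens to 85 mm and grips with 20 to 120 N. Pads are 22 mm wide; open, the fingers measure 114 mm over their backs; the gripper's body (76 mm by 85 mm) begins 54 mm behind the grasp point. The pads swing forward as they close: fully open they stand 13 mm farther back than shut.
Start: joints at [69.523, 24.895, 1.432, 90.138, -0.665, 64.973, -4.303], TCP at [0.158, -0.605, 0.405] pointing down, gripper open.
Joint ranges: [-149.89, 149.89], [-25.12, 119.58], [-72.63, 75.52], [4.76, 147.25], [-75.54, 255.54], [6.69, 114.76], [-157.13, 157.13]. Speed limits (degrees/s): [127.2, 127.2, 172.46, 172.46, 180, 180, 180].

INTERFACE

Orientations are given as [roll, pitch, yaw] about the fixed x, y, z axes, in that order (R = Rz(yaw) Ry(pitch) Rx(roll)).
In Python, from rig import manip gives the robot as it stands.
- The arm moves only by the shell command python3 -m pendant 'ROWS' [FORCE]. ROWS is JSON, a list of rows, each an object with "xyz": the shift along the tool's x, y, z in cm, a list of three; "rot": the turn, a rotation vector about the tool's x, y, z in degrees, a list of three; "grip": the gripper command: -1 is fully open, 1 is shut, values between are in proportion. In form: [{"xyz": [dx, dy, dz], "rot": [wx, wy, wz], "grip": grip}, ...]. A call has 1 to 12 rows; each row shifts and turns the commanded pose from where the row before left it, along the tool's axes as they then stand; what a row does not reach is not made up. A row lasts 1/12 s, in which the tool goes at most 41.7 mm and 7.16 degrees, less where a joint would pass 70% of its speed; a pose out of reach is approached as far as the arm can. A call is refused whole if a number of a shift passes 4.17 or a number of a turn 7.16, either way. A call with a gripper value outside its range is refused whole. The fingers move at their own pace and stop on an object; FORCE is the grip in N (left out, the last holds). Time passes only in rows, so rows that do not move let the fingers close. It gives the time, the measured TCP pose, the force and the opening at its end, in the units of the state.
- manip.get_obs(): the state, without advancing time (a new reading comes with each control period).
- manip.camera(name): name is "scene" or "top" or "wrist"; returns a dict with "image" (420x560x3 uint8, red, green, blue), "K" (3x3 intrinsics, pixels), "cam_to_world" (4x4, takes a point from camera to world coordinates). Camera axes: x right, y up, looking along -z (the intrinsics and any distortion apply to the point x, -y, -z); pixel columns grow to the right and rows downward; lengths in m; the calibration is good to about 2 mm. A picture is of the moment at which its call begins. There is no depth.
- manip.close_job(): hands the job in, once; it reports no verdict.
Trained networks look in a picture, given as the dict that the camera call returned (one of the last four; its "shot" number tells which), for a name from the list of things; names that differ only in an ending like _2 or _b are one class to them, and where a whole thing is asked for, a point or a joint stands for the part that bears it (a point fixed in the world has none). Each returns a list of dicts, best first, with "score" (0 to 1); they miss things now and then, are a little off and sometimes report something else, mostly with a low value. They report only what shows in the picture. A call takes as long as a camera call.
- manip.trace(picture, name): "pixels" (420x560 bool, what is visible of it) and "extent" ([left, top, width, height] in pixels, round what is visible of it).
The state is a dict: "t": time; "joint_pos": joint angles; "joint_velocities": joint speeds; "effort": joint torques, N m; "ee_pos": TCP position; "orientation": TCP orientation; "wrist_force": force on the tool from outside, world axes, zero at the start; "ft_torque": the same for the moment, N m; "width": finger opening in m.
Only numpy, scipy, OpenCV 4.12 (cv2) and the standard library are available. Lean on these libraries where they do the work, as an engineer would, in place of code of your own. Each camera call takes 0.05 s, during which the arm holds its last target.

## Working session

There is one attempt and no reset: what is moved stays moved. The work goes in short steps, Python scripts to look and compute and a shell command to move; the robot and the scene stay as the last step left them, time stands still between calls to the robot, and variables do not carry over. Pictures are saved under pics/ and viewed, and the job is handed in when it is done.

```bash
mkdir -p pics; ls; python3 - <<'E'
from rig import manip
import cv2
for n in ["scene","top","wrist"]:
    c=manip.camera(n); cv2.imwrite(f"pics/{n}0.png",c["image"][:,:,::-1]); print(n,c["K"].tolist(),c["cam_to_world"].round(4).tolist(),[k for k in c])
o=manip.get_obs(); print(o)
E
```

```text
pics
scene [[507.29753420044756, 0.0, 284.2844537699536], [0.0, 507.29753420044756, 201.85914235692206], [0.0, 0.0, 1.0]] [[0.641, -0.542, 0.5435, 1.4721], [0.7674, 0.4647, -0.4417, -0.7655], [-0.0131, 0.7002, 0.7138, 1.386], [0.0, 0.0, 0.0, 1.0]] ['image', 'K', 'cam_to_world', 'shot']
top [[476.0805210733069, 0.0, 281.3651746526937], [0.0, 476.0805210733069, 217.73758971675224], [0.0, 0.0, 1.0]] [[-0.0129, 0.9907, -0.1351, 0.323], [-0.9999, -0.012, 0.0075, 0.0307], [0.0058, 0.1352, 0.9908, 1.7157], [0.0, 0.0, 0.0, 1.0]] ['image', 'K', 'cam_to_world', 'shot']
wrist [[368.80405463713856, 0.0, 282.0670048776086], [0.0, 368.80405463713856, 214.39226556612508], [0.0, 0.0, 1.0]] [[0.252, 0.9316, 0.262, 0.2224], [-0.9677, 0.2433, 0.0657, -0.5869], [-0.0025, -0.2701, 0.9628, 0.3735], [0.0, 0.0, 0.0, 1.0]] ['image', 'K', 'cam_to_world', 'shot']
{'t': 0.15, 'joint_pos': array([69.52304866, 24.92718937,  1.43026844, 90.17567082, -0.66513757,
       64.97282112, -4.30163171]), 'joint_velocities': array([ 0.02038071, -0.10214991, -0.03730552, -0.15374866, -0.00884678,
        0.01209334,  0.03689704]), 'effort': array([ 8.17401396e-04, -6.70890856e+01,  1.02536447e+00, -3.16452992e+01,
        1.56537350e-02,  9.03675595e-03,  4.93473260e-05]), 'ee_pos': array([ 0.15746602, -0.60466756,  0.40411682]), 'orientation': array([-1.79932847e+02,  5.45843158e-03,  1.45961401e+01]), 'wrist_force': array([ 0.58057049, -0.38140954,  0.70943582]), 'ft_torque': array([-0.04101466, -0.02199708,  0.05780432]), 'width': 0.0854382322915345}
```

View pics/scene0.png

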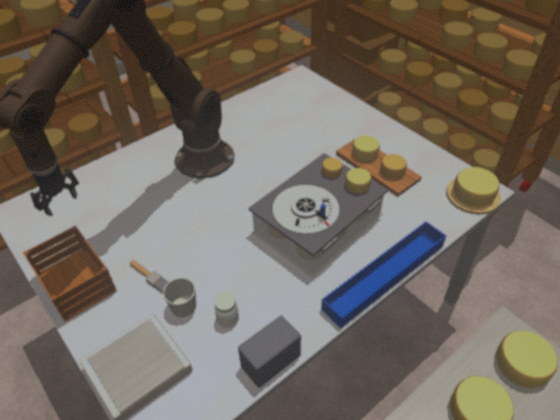

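View pics/top0.png

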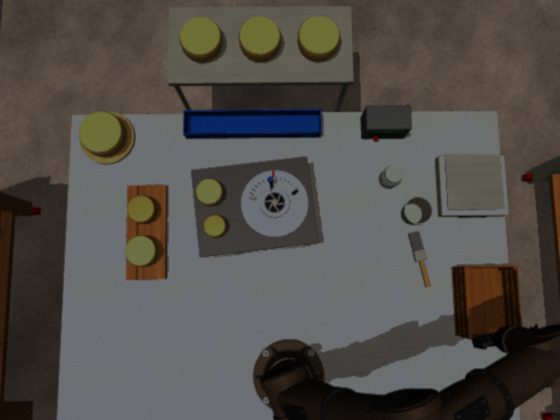

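View pics/wrist0.png

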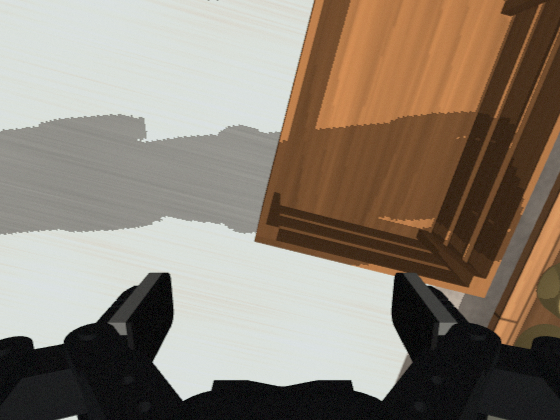

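The top view shows the vent around (275,203), with the blue knob near (270,180), the red mark near (273,173) and the black stop near (295,192). The lid cheeses are at (209,192) and (215,226). I'll enlarge this and measure.

```bash
cat > h.py <<'E'
import numpy as np, cv2
def ray(c,u,v):
    K=c["K"];M=c["cam_to_world"]
    d=np.array([(u-K[0,2])/K[0,0],-(v-K[1,2])/K[1,1],-1.0]); return M[:3,3],M[:3,:3]@d
def atz(c,u,v,z):
    o,d=ray(c,u,v); return o+d*(z-o[2])/d[2]
def proj(c,p):
    M=c["cam_to_world"];q=M[:3,:3].T@(np.array(p)-M[:3,3]);K=c["K"]
    return np.array([K[0,2]-K[0,0]*q[0]/q[2],K[1,2]+K[1,1]*q[1]/q[2]])
E
python3 - <<'E'
from rig import manip
from h import *
import cv2
out=[]
for n,(x,y) in {"top":(180,140),"scene":(240,150)}.items():
    c=manip.camera(n)
    im=c["image"][y:y+130,x:x+150,::-1]
    cv2.imwrite(f"pics/{n}1.png",cv2.resize(im,None,fx=4.5,fy=4.5,interpolation=cv2.INTER_CUBIC))
    for nm in ["box","vent_lever","knob","pointer","mark","lid_cheese","lid_cheese2"]:
        for r in manip.trace(c,nm)[:2]:
            v,u=np.nonzero(r["pixels"]); z={"knob":.176,"mark":.139,"vent_lever":.145,"pointer":.145}.get(nm,.13)
            if len(u): print(n,nm,round(r["score"],2),r["extent"],u.mean().round(1),v.mean().round(1),len(u),atz(c,u.mean(),v.mean(),z).round(4))
E
```

```text
top box 0.79 [190.5, 156.5, 128.9, 101.6] 258.3 206.8 9657 [0.5773 0.096  0.13  ]
top vent_lever 0.7 [125.1, 236.0, 31.8, 30.9] 141.8 250.6 846 [0.4337 0.48   0.145 ]
top vent_lever 0.63 [191.3, 159.1, 130.0, 96.2] 258.2 207.0 9735 [0.5744 0.0957 0.145 ]
top knob 0.89 [258.1, 177.5, 28.6, 39.4] 274.0 200.6 738 [0.5901 0.0424 0.176 ]
top pointer 0.63 [261.2, 175.8, 28.2, 44.5] 274.3 200.5 805 [0.5957 0.0418 0.145 ]
top lid_cheese 0.91 [197.3, 180.1, 28.6, 26.1] 209.9 192.1 587 [0.6296 0.2595 0.13  ]
top lid_cheese 0.89 [204.6, 216.4, 22.4, 22.0] 214.7 225.8 425 [0.5148 0.2425 0.13  ]
top lid_cheese2 0.91 [197.3, 180.1, 28.6, 26.1] 209.9 192.1 587 [0.6296 0.2595 0.13  ]
top lid_cheese2 0.89 [204.6, 216.4, 22.4, 22.0] 214.7 225.8 425 [0.5148 0.2425 0.13  ]
scene box 0.79 [248.6, 152.4, 137.5, 124.6] 314.7 215.4 8916 [0.632  0.0486 0.13  ]
scene box 0.43 [321.5, 158.9, 21.4, 20.9] 332.1 167.2 362 [0.493 0.262 0.13 ]
scene vent_lever 0.59 [290.7, 190.6, 33.5, 29.7] 308.2 206.6 670 [0.5975 0.0498 0.145 ]
scene knob 0.74 [290.2, 198.7, 36.3, 21.1] 308.5 206.7 635 [0.6203 0.0297 0.176 ]
scene pointer 0.95 [290.4, 195.7, 35.5, 20.4] 307.9 206.6 641 [0.5967 0.0489 0.145 ]
scene mark 0.6 [382.5, 151.2, 26.2, 27.1] 393.6 166.3 504 [0.6439 0.4293 0.139 ]
scene lid_cheese 0.84 [319.2, 156.1, 22.0, 22.3] 331.9 166.9 357 [0.4914 0.2627 0.13  ]
scene lid_cheese 0.81 [347.9, 166.8, 22.7, 28.6] 357.8 179.9 549 [0.6034 0.2848 0.13  ]
scene lid_cheese2 0.84 [319.2, 156.1, 22.0, 22.3] 331.9 166.9 357 [0.4914 0.2627 0.13  ]
scene lid_cheese2 0.81 [347.9, 166.8, 22.7, 28.6] 357.8 179.9 549 [0.6034 0.2848 0.13  ]
```

View pics/top1.png

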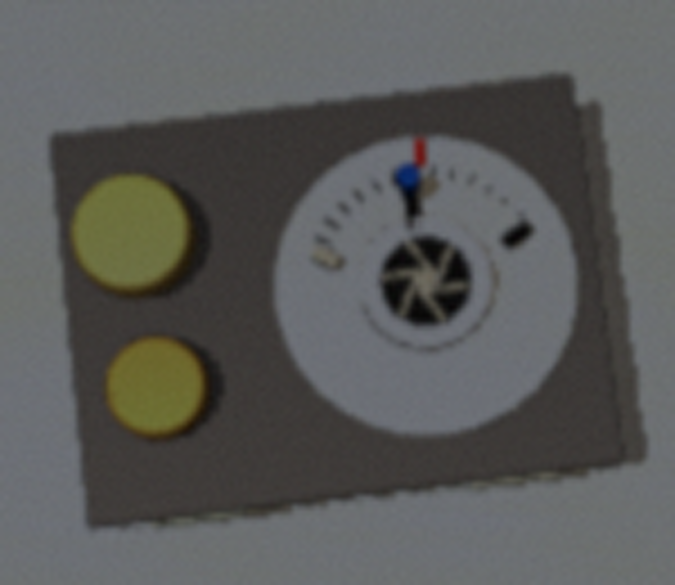

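View pics/scene1.png

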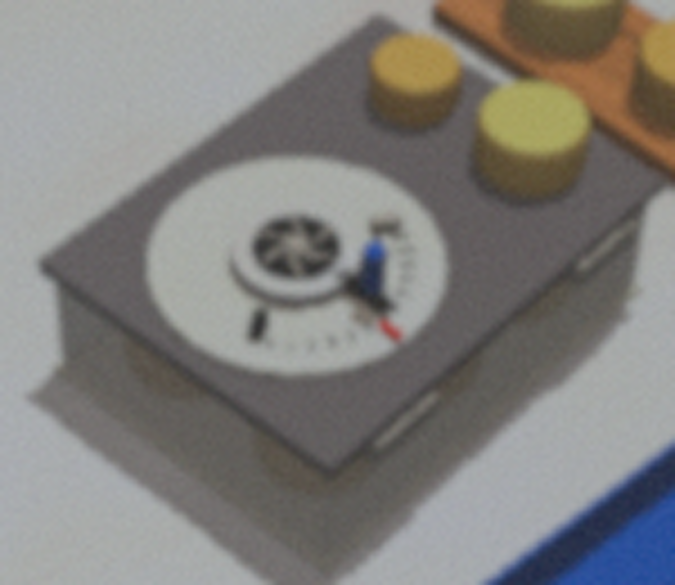

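```bash
python3 -m pendant '[{"xyz":[0,0,-1.7],"rot":[0,0,4.87],"grip":1},{"xyz":[0,0,-1.7],"rot":[0,0,4.87],"grip":1},{"xyz":[0,0,-1.7],"rot":[0,0,4.87],"grip":1},{"xyz":[2,-3.4,0],"rot":[0,0,0],"grip":1},{"xyz":[2,-3.4,0],"rot":[0,0,0],"grip":1},{"xyz":[2,-3.4,0],"rot":[0,0,0],"grip":1},{"xyz":[2,-3.4,0],"rot":[0,0,0],"grip":1},{"xyz":[2,-3.4,0],"rot":[0,0,0],"grip":1},{"xyz":[2,-3.4,0],"rot":[0,0,0],"grip":1}]' 20
python3 - <<'E'
from rig import manip
from h import *
c=manip.camera("top");im=c["image"].astype(int)
hsv=cv2.cvtColor(c["image"],cv2.COLOR_RGB2HSV)
sub=np.zeros(im.shape[:2],bool);sub[160:250,235:315]=1
r,g,b=im[...,0],im[...,1],im[...,2]
red=sub&(r>g+40)&(r>b+40); v,u=np.nonzero(red);print("red",len(u),u.mean(),v.mean(),atz(c,u.mean(),v.mean(),.139),atz(c,u.mean(),v.max()+.5,.139))
bl=sub&(b>r+40)&(b>g+20); v,u=np.nonzero(bl);print("blue",len(u),u.mean(),v.mean(),atz(c,u.mean(),v.mean(),.19))
gray=im.sum(2)/3;w=(sub&(gray>105)).astype(np.uint8)
cs,_=cv2.findContours(w,cv2.RETR_EXTERNAL,cv2.CHAIN_APPROX_NONE);k=max(cs,key=cv2.contourArea)
h=cv2.convexHull(k);e=cv2.fitEllipse(h);print(e,atz(c,*e[0],.136))
print("stop",atz(c,180+517/4.5,140+235/4.5,.15))
E
```

```text
t: 1.7
ee_pos: [0.2781, -0.399, 0.4559]
orientation: [180.0, -0.0, -0.0]
wrist_force: [1.9, -0.7, 0.0]
width: 0.0002
red 13 272.7692307692308 173.46153846153845 [0.68965293 0.04590457 0.139     ] [0.67914807 0.04601467 0.139     ]
blue 22 270.0 178.72727272727272 [0.66029307 0.05465162 0.19      ]
((274.1706237792969, 203.06712341308594), (65.06005096435547, 65.99663543701172), 89.77105712890625) [0.58852847 0.04228823 0.136     ]
stop [ 0.62210461 -0.02749325  0.15      ]
```

```bash
python3 -m pendant '[{"xyz":[2.2,-3.4,0],"rot":[0,0,0],"grip":1},{"xyz":[2.2,-3.4,0],"rot":[0,0,0],"grip":1},{"xyz":[2.2,-3.4,0],"rot":[0,0,0],"grip":1},{"xyz":[2.2,-3.4,0],"rot":[0,0,0],"grip":1},{"xyz":[2.2,-3.4,0],"rot":[0,0,0],"grip":1},{"xyz":[2.2,-3.4,0],"rot":[0,0,0],"grip":1},{"xyz":[2.2,-3.4,0],"rot":[0,0,0],"grip":1},{"xyz":[2.2,-3.4,0],"rot":[0,0,0],"grip":1},{"xyz":[2.2,-3.4,0],"rot":[0,0,0],"grip":1},{"xyz":[2.2,-3.4,0],"rot":[0,0,0],"grip":1},{"xyz":[2.2,-3.4,0],"rot":[0,0,0],"grip":1},{"xyz":[2.2,-3.4,0],"rot":[0,0,0],"grip":1}]' 20
python3 -m pendant '[{"xyz":[0,0,0],"rot":[0,0,0],"grip":1},{"xyz":[0,0,0],"rot":[0,0,0],"grip":1}]'
python3 - <<'E'
from rig import manip
from h import *
c=manip.camera("wrist");cv2.imwrite("pics/w1.png",c["image"][:,:,::-1]); np.savez("w1.npz",**{k:c[k] for k in c})
E
```

```text
t: 2.75
ee_pos: [0.5425, 0.0086, 0.4559]
orientation: [180.0, -0.0, -0.0]
wrist_force: [1.1, -1.2, 0.5]
width: -0.0
t: 2.92
ee_pos: [0.5425, 0.0095, 0.4554]
orientation: [-179.9, 0.0, 0.3]
wrist_force: [0.1, -0.1, 0.2]
width: -0.0002
```

View pics/w1.png

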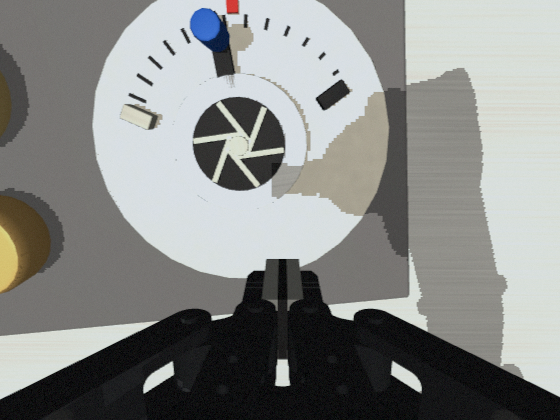

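The wrist view shows the hub at (238,146), the knob at (209,27), the inner end of the red mark at (233,14), the black stop at (333,95) and the bare-metal stop at (140,117). The fingers are shut at (283,265).

```bash
python3 - <<'E'
from h import *
c=dict(np.load("w1.npz"));im=c["image"].astype(int)
g=im.sum(2)/3
# plate ellipse via border pts of white region
sub=np.zeros(g.shape,bool);sub[0:262,85:395]=1
# hub: black disc ellipse
hub=((g<70)&sub).astype(np.uint8);hub[:92]=0;hub[195:]=0;hub[:,:188]=0;hub[:,290:]=0
k=cv2.convexHull(np.argwhere(hub>0)[:,::-1].astype(np.int32));e=cv2.fitEllipse(k);print("hub",e,atz(c,*e[0],.150),atz(c,*e[0],.136))
A=atz(c,*e[0],.150)
for n,(u,v,z) in dict(mark_in=(233,14,.139),knobtop=(206,24,.196),stop=(333,95,.15),bare=(140,113,.15)).items():
    p=atz(c,u,v,z);d=p-A;print(n,p.round(4),np.hypot(*d[:2]).round(4),np.degrees(np.arctan2(d[1],d[0])).round(2))
# plate edge candidates: left edge, right edge
for u,v in [(93,128),(389,130),(230,277)]:
    p=atz(c,u,v,.136);print(p.round(4),np.hypot(*(p-A)[:2]).round(4))
print(c["cam_to_world"].round(3).tolist())
E
```

```text
hub ((238.47671508789062, 143.3059844970703), (89.97608947753906, 93.45325469970703), 148.9888153076172) [0.58648238 0.04278817 0.15      ] [0.58530371 0.04444355 0.136     ]
mark_in [0.6746 0.0455 0.139 ] 0.0881 1.74
knobtop [0.6565 0.0538 0.196 ] 0.0708 8.95
stop [ 0.6205 -0.0252  0.15  ] 0.076 -63.39
bare [0.6076 0.113  0.15  ] 0.0733 73.24
[0.5963 0.1553 0.136 ] 0.1129
[ 0.5958 -0.0708  0.136 ] 0.114
[0.4727 0.0548 0.136 ] 0.1144
[[0.004, 0.963, 0.27, 0.61], [-1.0, 0.005, -0.001, 0.01], [-0.002, -0.27, 0.963, 0.425], [0.0, 0.0, 0.0, 1.0]]
```

```bash
python3 -m pendant '[{"xyz":[2.8,-1.75,0],"rot":[0,0,0],"grip":1},{"xyz":[2.8,-1.75,0],"rot":[0,0,0],"grip":1},{"xyz":[2.8,-1.75,0],"rot":[0,0,0],"grip":1},{"xyz":[2.7,-1.75,0],"rot":[0,0,0],"grip":1},{"xyz":[0,0,1],"rot":[0,0,-4.5],"grip":1},{"xyz":[0,0,1],"rot":[0,0,-4.5],"grip":1},{"xyz":[0,0,1],"rot":[0,0,0],"grip":1},{"xyz":[0,0,0],"rot":[0,0,0],"grip":1},{"xyz":[0,0,0],"rot":[0,0,0],"grip":1}]' 20
python3 - <<'E'
from rig import manip
from h import *
o=manip.get_obs();print(o["joint_pos"].round(1),o["ee_pos"],o["orientation"])
c=manip.camera("wrist");cv2.imwrite("pics/w2.png",c["image"][:,:,::-1]); np.savez("w2.npz",**{k:c[k] for k in c})
c=manip.camera("scene");cv2.imwrite("pics/s2.png",cv2.resize(c["image"][100:260,220:420,::-1],None,fx=3.5,fy=3.5))
E
```

```text
t: 3.72
ee_pos: [0.6524, 0.0754, 0.4253]
orientation: [180.0, 0.1, 8.7]
wrist_force: [0.4, -0.6, -0.1]
width: 0.0001
[   3.2   29.2  -22.8   82.    11.5   71.2 -102. ] [0.65236545 0.07542098 0.42533367] [1.79954644e+02 7.92071489e-02 8.73405579e+00]
```

View pics/w2.png

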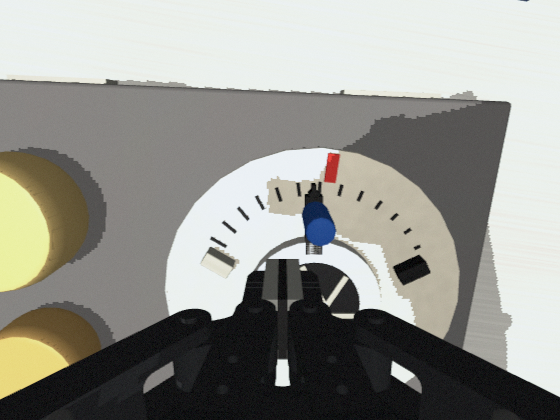

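View pics/s2.png

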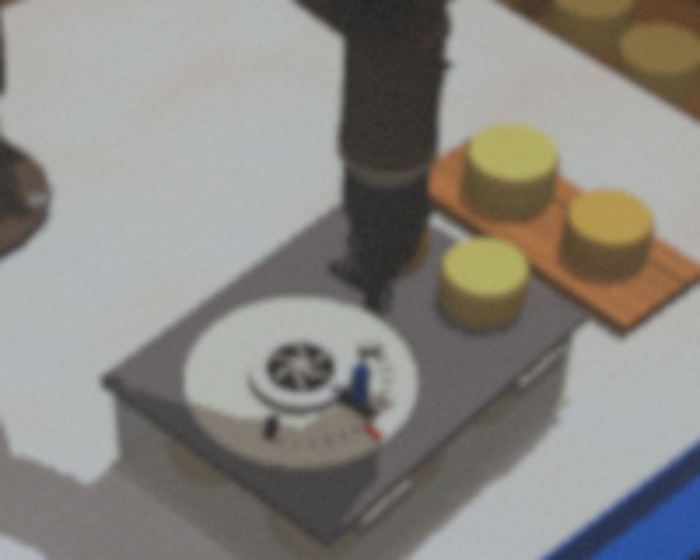

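```bash
python3 -m pendant '[{"xyz":[0,0,0],"rot":[0,0,-7.1],"grip":1},{"xyz":[0,0,0],"rot":[0,0,-7.1],"grip":1},{"xyz":[0,0,0],"rot":[0,0,-7.1],"grip":1},{"xyz":[0,0,0],"rot":[0,0,-7.1],"grip":1},{"xyz":[0,0,0],"rot":[0,0,-7.1],"grip":1},{"xyz":[0,0,0],"rot":[0,0,-7.1],"grip":1},{"xyz":[0,0,0],"rot":[0,0,-7.1],"grip":1},{"xyz":[0,0,0],"rot":[0,0,-7.1],"grip":1},{"xyz":[0,0,0],"rot":[0,0,-7.1],"grip":1},{"xyz":[0,0,0],"rot":[0,0,-7.1],"grip":1},{"xyz":[0,0,0],"rot":[0,0,-7.1],"grip":1},{"xyz":[0,0,0],"rot":[0,0,-7.1],"grip":1}]' 20
python3 -m pendant '[{"xyz":[1.0,0,0],"rot":[0,0,-4.8],"grip":1},{"xyz":[0,0,0],"rot":[0,0,0],"grip":1},{"xyz":[0,0,2],"rot":[0,0,0],"grip":1},{"xyz":[0,0,2],"rot":[0,0,0],"grip":1},{"xyz":[0,0,2],"rot":[0,0,0],"grip":1},{"xyz":[0,0,1.8],"rot":[0,0,0],"grip":1},{"xyz":[0,0,0],"rot":[0,0,0],"grip":1},{"xyz":[0,0,0],"rot":[0,0,0],"grip":1},{"xyz":[0,0,0],"rot":[0,0,0],"grip":1}]'
python3 - <<'E'
from rig import manip
from h import *
o=manip.get_obs();print(o["joint_pos"].round(1),o["ee_pos"],o["orientation"])
c=manip.camera("wrist");cv2.imwrite("pics/w3.png",c["image"][:,:,::-1])
c=manip.camera("scene");cv2.imwrite("pics/s3.png",cv2.resize(c["image"][140:260,240:390,::-1],None,fx=4.5,fy=4.5))
E
```

```text
t: 4.82
ee_pos: [0.6527, 0.0767, 0.4268]
orientation: [179.9, 0.0, 94.4]
wrist_force: [-0.9, -0.8, -0.7]
width: -0.0004
t: 5.57
ee_pos: [0.6523, 0.0871, 0.3493]
orientation: [179.9, -0.0, 98.9]
wrist_force: [0.2, -0.5, -0.0]
width: 0.0001
[ 13.5  36.9 -42.   86.4  26.   66.6 -24.3] [0.65233741 0.08710275 0.34927665] [ 1.79895677e+02 -2.87365499e-03  9.88799192e+01]
```

View pics/w3.png

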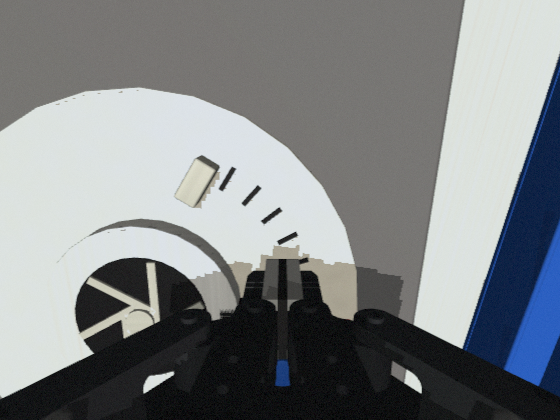

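View pics/s3.png

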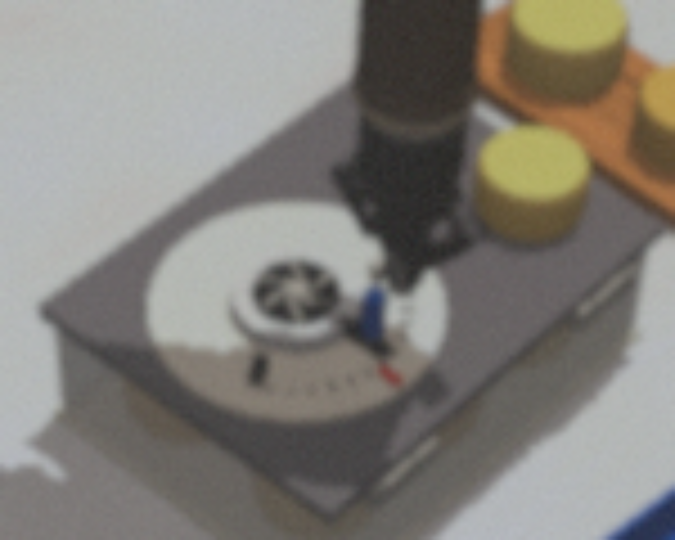

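```bash
python3 -m pendant '[{"xyz":[-0.4,0,0],"rot":[0,0,0],"grip":1},{"xyz":[-0.4,0,0],"rot":[0,0,0],"grip":1},{"xyz":[-0.4,0,0],"rot":[0,0,0],"grip":1},{"xyz":[-0.2,0.05,0],"rot":[0,0,1.5],"grip":1},{"xyz":[-0.38,0.095,0],"rot":[0,0,3],"grip":1},{"xyz":[-0.38,0.095,0],"rot":[0,0,3],"grip":1},{"xyz":[-0.38,0.095,0],"rot":[0,0,3],"grip":1},{"xyz":[-0.38,0.095,0],"rot":[0,0,3],"grip":1},{"xyz":[-0.38,0.095,0],"rot":[0,0,3],"grip":1},{"xyz":[-0.38,0.095,0],"rot":[0,0,3],"grip":1},{"xyz":[-0.38,0.095,0],"rot":[0,0,3],"grip":1},{"xyz":[-0.38,0.095,0],"rot":[0,0,3],"grip":1}]' 20
python3 - <<'E'
from rig import manip
from h import *
o=manip.get_obs();p=o["ee_pos"];d=p[:2]-[.5865,.0425];y=np.radians(o["orientation"][2]);print("in tool x,y",d@[np.cos(y),np.sin(y)],d@[np.sin(y),-np.cos(y)],o["wrist_force"])
c=manip.camera("scene");cv2.imwrite("pics/s4.png",cv2.resize(c["image"][140:260,240:390,::-1],None,fx=4.5,fy=4.5))
E
```

```text
t: 6.67
ee_pos: [0.6612, 0.043, 0.3482]
orientation: [179.9, -0.1, 73.3]
wrist_force: [2.2, 1.6, -0.8]
width: 0.0001
in tool x,y 0.02200817962787054 0.0713842629739276 [ 2.21814652  1.6451672  -0.75292934]
```

View pics/s4.png

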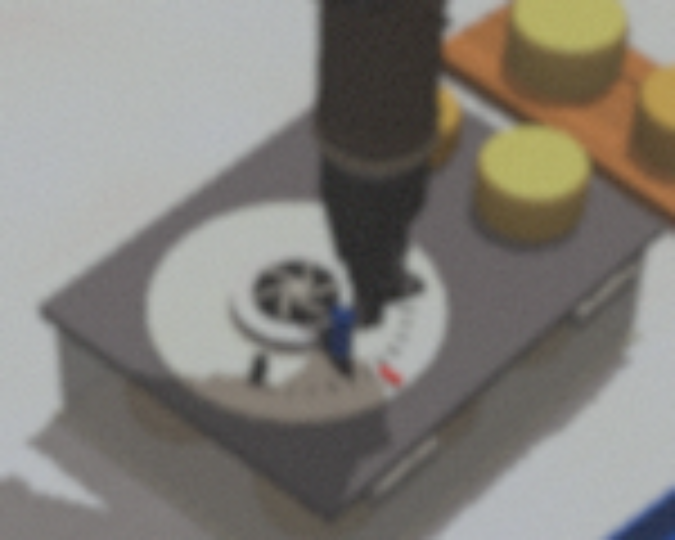

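The lever moves with the finger and has passed the mark, with the knob at (340,330). Contact force is about 2 N.

```bash
python3 -m pendant '[{"xyz":[-0.38,0.095,0],"rot":[0,0,3],"grip":1},{"xyz":[-0.38,0.095,0],"rot":[0,0,3],"grip":1},{"xyz":[-0.38,0.095,0],"rot":[0,0,3],"grip":1},{"xyz":[-0.38,0.095,0],"rot":[0,0,3],"grip":1},{"xyz":[-0.38,0.095,0],"rot":[0,0,3],"grip":1},{"xyz":[-0.38,0.095,0],"rot":[0,0,3],"grip":1},{"xyz":[-0.38,0.095,0],"rot":[0,0,3],"grip":1},{"xyz":[-0.38,0.095,0],"rot":[0,0,3],"grip":1},{"xyz":[-0.38,0.095,0],"rot":[0,0,3],"grip":1}]' 20
cat > st.py <<'E'
import sys
from rig import manip
from h import *
o=manip.get_obs();p=o["ee_pos"];d=p[:2]-[.5865,.0425];y=np.radians(o["orientation"][2]);print("yaw-90",np.degrees(y)-90,"in tool x,y",d@[np.cos(y),np.sin(y)],d@[np.sin(y),-np.cos(y)],o["wrist_force"],o["joint_pos"].round(0))
n=sys.argv[1]
c=manip.camera("scene");cv2.imwrite(f"pics/s{n}.png",cv2.resize(c["image"][150:250,250:370,::-1],None,fx=5.5,fy=5.5,interpolation=cv2.INTER_CUBIC))
c=manip.camera("wrist");cv2.imwrite(f"pics/w{n}.png",c["image"][:,:,::-1])
np.savez(f"w{n}.npz",**{k:c[k] for k in c})
E
python3 st.py 5
```

```text
t: 7.47
ee_pos: [0.6526, 0.0086, 0.3482]
orientation: [179.9, -0.1, 46.3]
wrist_force: [3.7, 0.0, -0.6]
width: -0.0
yaw-90 -43.67359909722514 in tool x,y 0.021122336987788908 0.07120622773032718 [ 3.70345154  0.01939568 -0.57652859] [ 13.  33. -29.  88.  18.  63. -64.]
```

View pics/s5.png

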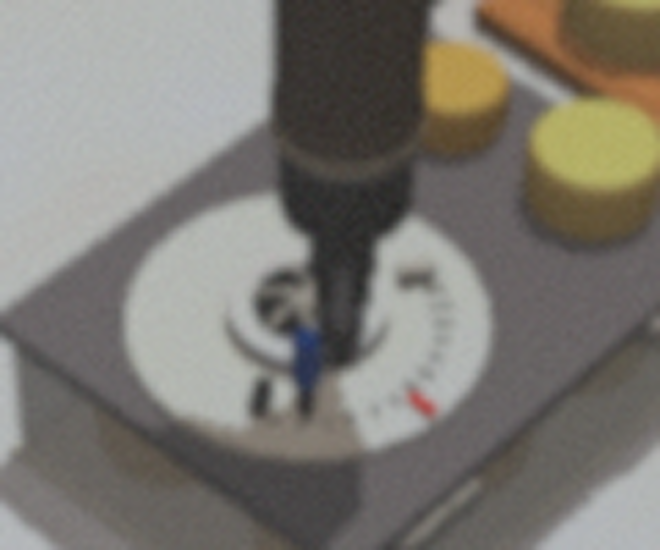

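```bash
R='';python3 -m pendant '[{"xyz":[-0.25,0.065,0],"rot":[0,0,2],"grip":1},{"xyz":[-0.25,0.065,0],"rot":[0,0,2],"grip":1},{"xyz":[-0.25,0.065,0],"rot":[0,0,2],"grip":1},{"xyz":[-0.125,0.03,0],"rot":[0,0,1],"grip":1},{"xyz":[-0.125,0.03,0],"rot":[0,0,1],"grip":1}]'
python3 st.py 6
```

```text
t: 7.98
ee_pos: [0.6466, 0.0001, 0.3479]
orientation: [180.0, -0.0, 38.5]
wrist_force: [3.7, -0.1, 0.8]
width: 0.0
yaw-90 -51.48438832091663 in tool x,y 0.020680034448387678 0.07058904262466667 [ 3.7010873  -0.14445945  0.77387514] [ 13.  33. -28.  89.  16.  62. -70.]
```

View pics/s6.png

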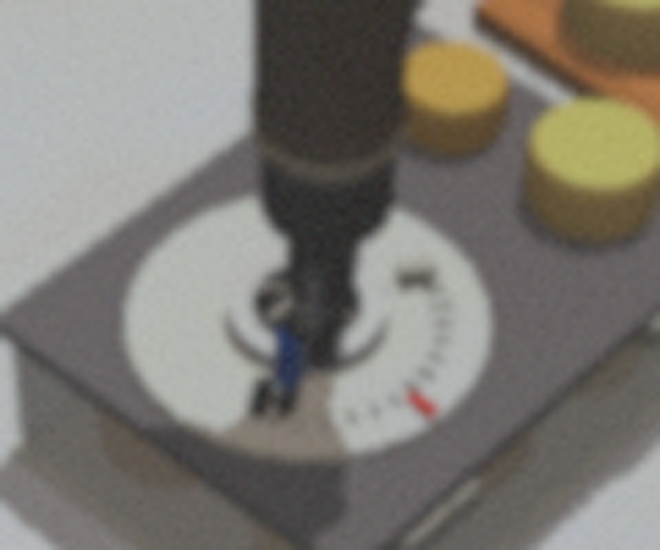

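Only a small gap to the stop remains. I'll use 0.5–1 mm steps and watch the force.

```bash
for i in 1; do python3 -m pendant '[{"xyz":[-0.1,0.02,0],"rot":[0,0,0.8],"grip":1},{"xyz":[-0.1,0.02,0],"rot":[0,0,0.8],"grip":1}]'; python3 -m pendant '[{"xyz":[-0.06,0.01,0],"rot":[0,0,0.5],"grip":1},{"xyz":[0,0,0],"rot":[0,0,0],"grip":1}]';python3 -m pendant '[{"xyz":[-0.06,0.01,0],"rot":[0,0,0.5],"grip":1},{"xyz":[0,0,0],"rot":[0,0,0],"grip":1}]'; done
python3 st.py 7
```

```text
t: 8.25
ee_pos: [0.6451, -0.0013, 0.3478]
orientation: [180.0, -0.0, 36.9]
wrist_force: [3.2, -0.1, 0.3]
width: 0.0002
t: 8.42
ee_pos: [0.6445, -0.0019, 0.3478]
orientation: [180.0, 0.0, 36.3]
wrist_force: [3.4, 0.8, 1.0]
width: -0.0002
t: 8.58
ee_pos: [0.6441, -0.0023, 0.3477]
orientation: [-180.0, 0.0, 35.9]
wrist_force: [2.9, 0.2, 0.7]
width: 0.0001
yaw-90 -54.14750972132599 in tool x,y 0.02047271928996866 0.07000821082365766 [2.90580174 0.24565552 0.66899754] [ 13.  32. -27.  89.  16.  62. -72.]
```

View pics/s7.png

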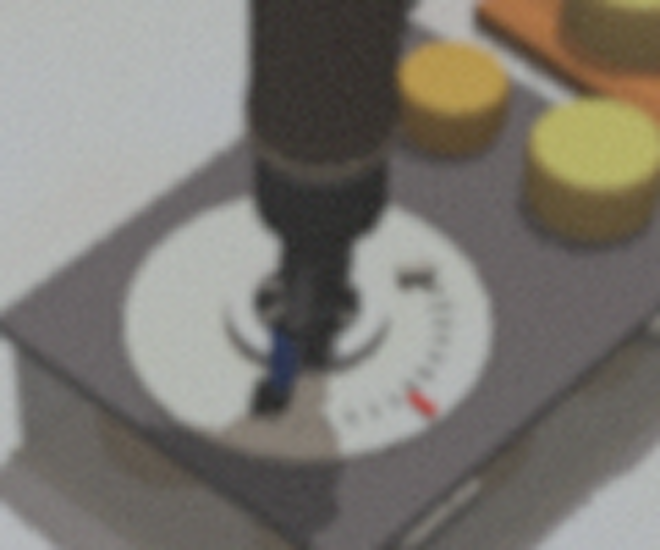

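```bash
python3 -m pendant '[{"xyz":[-0.06,0,0],"rot":[0,0,0.3],"grip":1},{"xyz":[0,0,0],"rot":[0,0,0],"grip":1}]'; python3 -m pendant '[{"xyz":[-0.06,0,0],"rot":[0,0,0.3],"grip":1},{"xyz":[0,0,0],"rot":[0,0,0],"grip":1}]';python3 -m pendant '[{"xyz":[-0.06,0,0],"rot":[0,0,0.3],"grip":1},{"xyz":[0,0,0],"rot":[0,0,0],"grip":1}]'
```

```text
t: 8.85
ee_pos: [0.6438, -0.0025, 0.3477]
orientation: [180.0, -0.0, 35.6]
wrist_force: [4.5, 1.2, -0.1]
width: -0.0001
t: 9.02
ee_pos: [0.6436, -0.0026, 0.3478]
orientation: [180.0, -0.1, 35.3]
wrist_force: [6.1, 2.5, -1.0]
width: -0.0001
t: 9.18
ee_pos: [0.6434, -0.0027, 0.3478]
orientation: [180.0, -0.2, 35.0]
wrist_force: [8.3, 3.4, -2.8]
width: -0.0002
```

The force climbs while the finger barely moves, so the lever is at the stop. I'll hold briefly, back off, lift and look.

```bash
python3 -m pendant '[{"xyz":[-0.04,0,0],"rot":[0,0,0],"grip":1},{"xyz":[0,0,0],"rot":[0,0,0],"grip":1},{"xyz":[0,0,0],"rot":[0,0,0],"grip":1},{"xyz":[0,0,0],"rot":[0,0,0],"grip":1}]'; python3 -m pendant '[{"xyz":[0.3,0,0],"rot":[0,0,0],"grip":1},{"xyz":[1,0,0],"rot":[0,0,0],"grip":1},{"xyz":[0,0,-2],"rot":[0,0,0],"grip":1},{"xyz":[0,0,-2],"rot":[0,0,0],"grip":1},{"xyz":[0,0,-2],"rot":[0,0,0],"grip":1},{"xyz":[-3,-2,0],"rot":[0,0,0],"grip":1},{"xyz":[-4,-2,0],"rot":[0,0,0],"grip":1},{"xyz":[-2,0,0],"rot":[0,0,0],"grip":1},{"xyz":[0,0,0],"rot":[0,0,0],"grip":1},{"xyz":[0,0,0],"rot":[0,0,0],"grip":1}]'
python3 st.py 8
```

```text
t: 9.52
ee_pos: [0.6433, -0.0028, 0.3478]
orientation: [180.0, -0.2, 35.0]
wrist_force: [9.5, 3.3, -3.0]
width: -0.0001
t: 10.35
ee_pos: [0.5588, -0.015, 0.4079]
orientation: [180.0, 0.1, 34.9]
wrist_force: [0.7, -0.2, 0.9]
width: -0.0002
yaw-90 -55.08225001655307 in tool x,y -0.055614871788979676 0.03125421243194437 [ 0.6667473  -0.17376626  0.85158469] [ 18.  22. -29.  97.  12.  64. -70.]
```

View pics/w8.png

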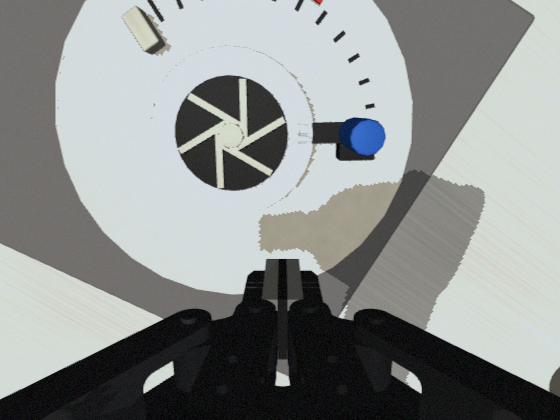

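View pics/s8.png

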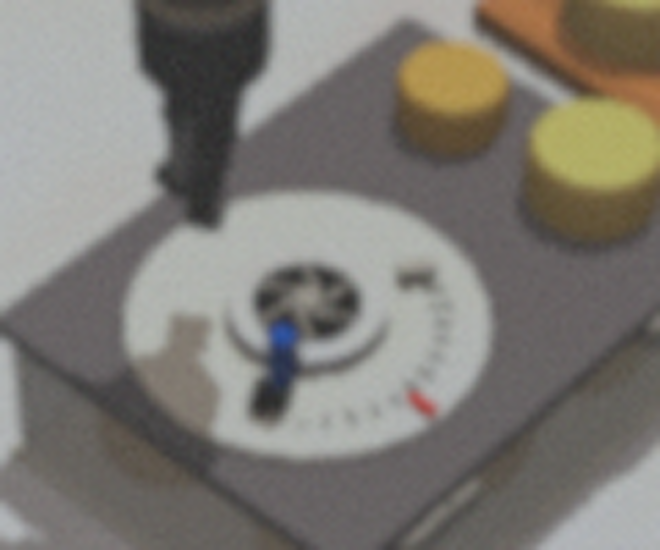

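```bash
python3 - <<'E'
from h import *
c=dict(np.load("w8.npz"));im=c["image"].astype(int);g=im.sum(2)/3
hub=(g<70).astype(np.uint8);m=np.zeros_like(hub);cv2.circle(m,(231,132),62,1,-1);hub*=m
k=cv2.convexHull(np.argwhere(hub>0)[:,::-1].astype(np.int32));e=cv2.fitEllipse(k);print(e)
A=atz(c,*e[0],.148);print("A",A)
b=(im[...,2]>im[...,0]+50);v,u=np.nonzero(b);print(u.min(),u.max(),v.min(),v.max())
(x,y),r=cv2.minEnclosingCircle(np.argwhere(b)[:,::-1].astype(np.int32));print(x,y,r)
for A_ in (A[:2],np.array([.5865,.0425])):
  for uv in [(x+1,y),(367,137)]:
    p=atz(c,*uv,.196);d=p[:2]-A_;print(p,np.hypot(*d),np.degrees(np.arctan2(d[1],d[0])))
for uv in [(310,133),(340,133),(312,123),(312,142)]:
    p=atz(c,*uv,.15);d=p[:2]-A[:2];print(np.hypot(*d),np.degrees(np.arctan2(d[1],d[0])))
p=atz(c,352,153,.15);d=p[:2]-A[:2];print("stop",np.degrees(np.arctan2(d[1],d[0])))
E
```

```text
((230.927490234375, 132.44943237304688), (110.01246643066406, 114.99603271484375), 152.3777313232422)
A [0.586226   0.04372239 0.148     ]
339 385 118 155
361.9583435058594 134.31944274902344 23.197154998779297
[ 0.62779813 -0.01271446  0.196     ] 0.07009535839784647 -53.624150474968914
[ 0.62792026 -0.01509731  0.196     ] 0.0720983232642797 -54.669136001170614
[ 0.62779813 -0.01271446  0.196     ] 0.06895050382123491 -53.20503564970718
[ 0.62792026 -0.01509731  0.196     ] 0.07094426309092401 -54.27875755727638
0.04793520904731608 -55.300562109082485
0.06601653209658895 -55.22998827784755
0.0493357355257107 -48.48060119252424
0.04956917276265631 -61.47853182651455
stop -64.40467276043198
```

Arm is against the black stop at about −55°, and the red mark is at about +2°. Next I'll go to the other side of the knob.

```bash
python3 -m pendant '[{"xyz":[0,2,0],"rot":[0,0,0],"grip":1},{"xyz":[1.1,2,0],"rot":[0,0,0],"grip":1},{"xyz":[1.1,0.1,0],"rot":[0,0,0],"grip":1},{"xyz":[0,0,0],"rot":[0,0,0],"grip":1},{"xyz":[0,0,2],"rot":[0,0,0],"grip":1},{"xyz":[0,0,2],"rot":[0,0,0],"grip":1},{"xyz":[0,0,1.5],"rot":[0,0,0],"grip":1},{"xyz":[0,0,0.5],"rot":[0,0,0],"grip":1},{"xyz":[0,0,0],"rot":[0,0,0],"grip":1},{"xyz":[0,0,0],"rot":[0,0,0],"grip":1}]'
python3 st.py 9
```

```text
t: 11.28
ee_pos: [0.6011, -0.0347, 0.3481]
orientation: [-180.0, -0.0, 35.0]
wrist_force: [0.1, -0.4, 1.0]
width: 0.0004
yaw-90 -54.96426959468339 in tool x,y -0.032352697050501936 0.07160288592126886 [ 0.05011122 -0.41545304  1.01143775] [ 17.  28. -27.  96.  15.  59. -70.]
```

View pics/w9.png

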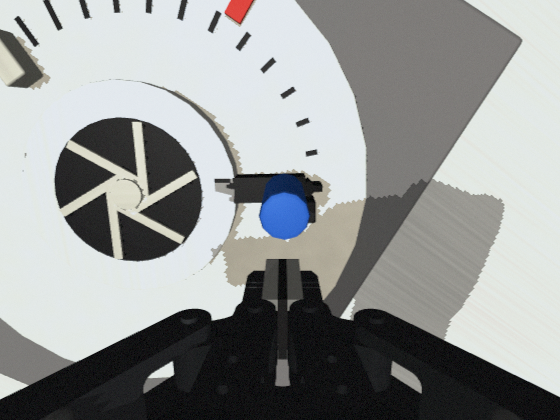

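```bash
python3 -m pendant '[{"xyz":[0.4,0,0],"rot":[0,0,0],"grip":1},{"xyz":[0.4,0,0],"rot":[0,0,0],"grip":1},{"xyz":[0.3,0,0],"rot":[0,0,0],"grip":1},{"xyz":[0.2,0.05,0],"rot":[0,0,-1.5],"grip":1},{"xyz":[0.38,0.095,0],"rot":[0,0,-3],"grip":1},{"xyz":[0.38,0.095,0],"rot":[0,0,-3],"grip":1},{"xyz":[0.38,0.095,0],"rot":[0,0,-3],"grip":1},{"xyz":[0.38,0.095,0],"rot":[0,0,-3],"grip":1},{"xyz":[0.38,0.095,0],"rot":[0,0,-3],"grip":1},{"xyz":[0.38,0.095,0],"rot":[0,0,-3],"grip":1},{"xyz":[0.38,0.095,0],"rot":[0,0,-3],"grip":1},{"xyz":[0.38,0.095,0],"rot":[0,0,-3],"grip":1}]'
python3 -m pendant '[{"xyz":[0.38,0.095,0],"rot":[0,0,-3],"grip":1},{"xyz":[0.38,0.095,0],"rot":[0,0,-3],"grip":1},{"xyz":[0.38,0.095,0],"rot":[0,0,-3],"grip":1},{"xyz":[0.38,0.095,0],"rot":[0,0,-3],"grip":1},{"xyz":[0.38,0.095,0],"rot":[0,0,-3],"grip":1}]'
python3 st.py 10
```

```text
t: 12.38
ee_pos: [0.6382, -0.012, 0.3478]
orientation: [180.0, 0.1, 60.7]
wrist_force: [-2.3, -1.6, 1.6]
width: -0.0001
t: 12.8
ee_pos: [0.6503, 0.0032, 0.3479]
orientation: [180.0, 0.1, 75.6]
wrist_force: [0.6, -2.5, 1.1]
width: -0.0
yaw-90 -14.35435924232695 in tool x,y -0.02227305984226968 0.07154413197871447 [ 0.59085015 -2.51704935  1.14567158] [ 18.  35. -36.  88.  22.  64. -37.]
```

View pics/w10.png

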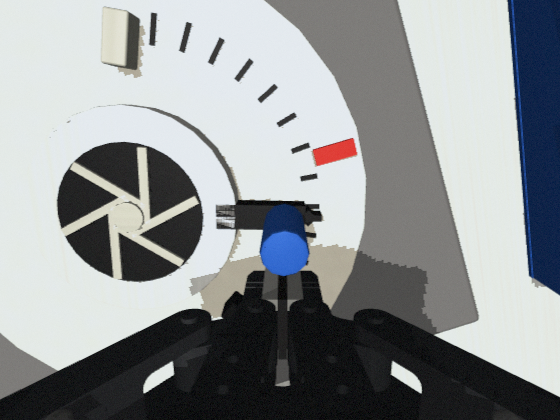

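Pointer tip is at about (320,212), and the inner end of the mark at about (315,159).

```bash
cat > ang.py <<'E'
import sys
from h import *
n=sys.argv[1];P=eval(sys.argv[2])
c=dict(np.load(f"w{n}.npz"));im=c["image"].astype(int);g=im.sum(2)/3
A=np.array([.5863,.0432])
r=(im[...,0]>im[...,1]+60)&(im[...,0]>im[...,2]+60)
v,u=np.nonzero(r);w=np.array([atz(c,a,b,.139)[:2] for a,b in zip(u,v)]);d=w-A
rad=np.hypot(*d.T);an=np.degrees(np.arctan2(d[:,1],d[:,0]));print("mark r",np.percentile(rad,[1,99]),"angle",(an.min()+an.max())/2,an.mean(),"inner",proj(c,[*w[rad.argmin()],.139]))
for p in P:
    q=atz(c,*p,.145);d=q[:2]-A;print(p,"ptr",q.round(4),np.hypot(*d),np.degrees(np.arctan2(d[1],d[0])))
cv2.imwrite(f"pics/z{n}.png",cv2.resize(c["image"][120:260,190:370,::-1],None,fx=4,fy=4,interpolation=cv2.INTER_CUBIC))
E
python3 ang.py 10 "[(320,212),(235,212)]"
```

```text
mark r [0.08977793 0.10939696] angle 1.813470926422059 1.8389548181038786 inner [314. 157.]
(320, 212) ptr [0.6724 0.0206 0.145 ] 0.08901415546675985 -14.678675808460563
(235, 212) ptr [0.6325 0.0307 0.145 ] 0.0478725110421334 -15.171323462590639
```

View pics/z10.png

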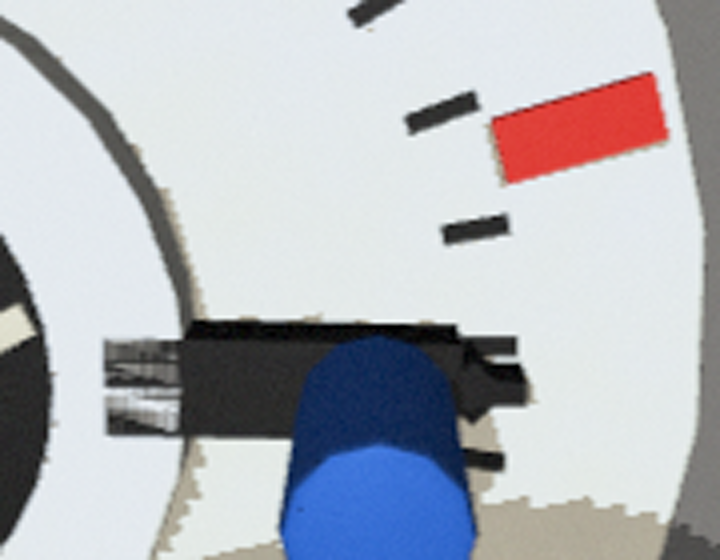

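```bash
python3 -m pendant '[{"xyz":[0.38,0.095,0],"rot":[0,0,-3],"grip":1},{"xyz":[0.38,0.095,0],"rot":[0,0,-3],"grip":1},{"xyz":[0.38,0.095,0],"rot":[0,0,-3],"grip":1},{"xyz":[0.38,0.095,0],"rot":[0,0,-3],"grip":1},{"xyz":[0.25,0.065,0],"rot":[0,0,-2],"grip":1},{"xyz":[0,0,0],"rot":[0,0,0],"grip":1},{"xyz":[0,0,0],"rot":[0,0,0],"grip":1}]'
python3 st.py 11;python3 ang.py 11 "[(321,216),(235,216)]"
```

```text
t: 13.48
ee_pos: [0.6571, 0.0206, 0.3477]
orientation: [180.0, -0.0, 89.4]
wrist_force: [0.9, -1.3, 1.0]
width: -0.0002
yaw-90 -0.6354551421767809 in tool x,y -0.021123497478986897 0.07082216250323027 [ 0.91770288 -1.26015186  1.03925678] [ 18.  36. -39.  87.  24.  66. -27.]
mark r [0.08958143 0.10940652] angle 2.0072179998899826 1.9242349545562774 inner [322. 204.]
(321, 216) ptr [0.6748 0.0404 0.145 ] 0.0885631330864204 -1.8360554877261486
(235, 216) ptr [0.6331 0.0408 0.145 ] 0.04685678148867019 -2.91606856829437
```

View pics/z11.png

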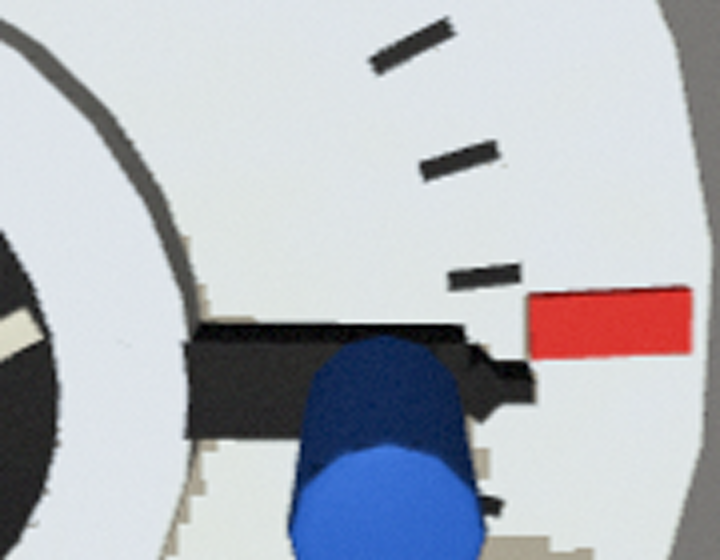

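```bash
python3 -m pendant '[{"xyz":[0.13,0.03,0],"rot":[0,0,-1],"grip":1},{"xyz":[0.13,0.03,0],"rot":[0,0,-1],"grip":1},{"xyz":[0.13,0.03,0],"rot":[0,0,-1],"grip":1},{"xyz":[0,0,0],"rot":[0,0,0],"grip":1},{"xyz":[0,0,0],"rot":[0,0,0],"grip":1}]'
python3 st.py 12;python3 ang.py 12 "[(322,217),(235,217)]"
```

```text
t: 14.0
ee_pos: [0.6579, 0.0248, 0.3477]
orientation: [180.0, -0.0, 92.5]
wrist_force: [2.0, -2.1, -0.5]
width: 0.0002
yaw-90 2.4914983857618864 in tool x,y -0.020763449981086767 0.07058778834172594 [ 2.03879083 -2.1042881  -0.4811339 ] [ 18.  37. -40.  87.  25.  66. -24.]
mark r [0.08996485 0.10941494] angle 1.844175202152091 1.9342566724488133 inner [322. 207.]
(322, 217) ptr [0.6752 0.0452 0.145 ] 0.08895596410610954 1.2579109202173746
(235, 217) ptr [0.633  0.0433 0.145 ] 0.04672748835802576 0.14658900449841525
```

View pics/z12.png

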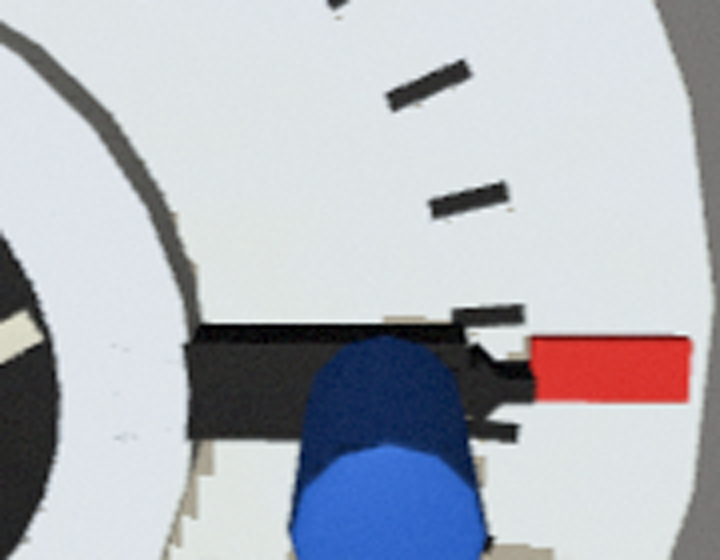

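Pointer is within about 1–1.5 mm of the mark. One small nudge, then I'll back away.

```bash
python3 -m pendant '[{"xyz":[0.08,0,0],"rot":[0,0,0],"grip":1},{"xyz":[0,0,0],"rot":[0,0,0],"grip":1},{"xyz":[0,0,0],"rot":[0,0,0],"grip":1},{"xyz":[0,0,0],"rot":[0,0,0],"grip":1},{"xyz":[-0.3,0,0],"rot":[0,0,0],"grip":1},{"xyz":[-1.2,0,0],"rot":[0,0,0],"grip":1},{"xyz":[0,0,-2],"rot":[0,0,0],"grip":1},{"xyz":[0,0,-3],"rot":[0,0,0],"grip":1},{"xyz":[0,0,-3],"rot":[0,0,0],"grip":1},{"xyz":[-3,0,0],"rot":[0,0,0],"grip":1},{"xyz":[0,0,0],"rot":[0,0,0],"grip":1},{"xyz":[0,0,0],"rot":[0,0,0],"grip":1}]'
python3 st.py 13;python3 ang.py 13 "[(322,217),(235,217)]"
```

```text
t: 15.1
ee_pos: [0.6598, -0.0224, 0.4277]
orientation: [-180.0, 0.1, 92.3]
wrist_force: [0.1, -0.1, -0.2]
width: -0.0
yaw-90 2.263956614336891 in tool x,y -0.06773252978117675 0.070713441741719 [ 0.09251876 -0.14313972 -0.22831356] [ 22.  33. -41.  80.  22.  75. -18.]
mark r [0.08986665 0.10938112] angle 1.8366521539730567 1.9073834565837129 inner [313. 111.]
(322, 217) ptr [ 0.6865 -0.0231  0.145 ] 0.12013937334614122 -33.48085996779106
(235, 217) ptr [ 0.6248 -0.0257  0.145 ] 0.0788882437615559 -60.79938878359176
```

View pics/w13.png

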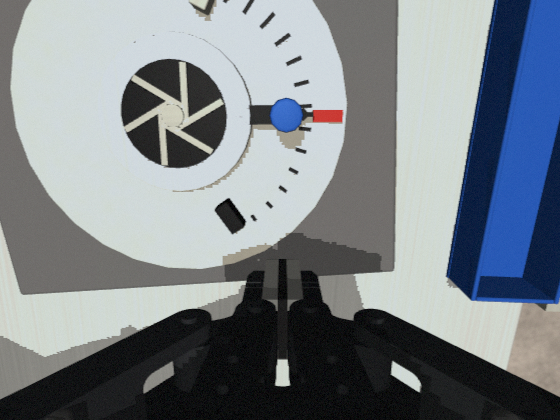

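View pics/s13.png

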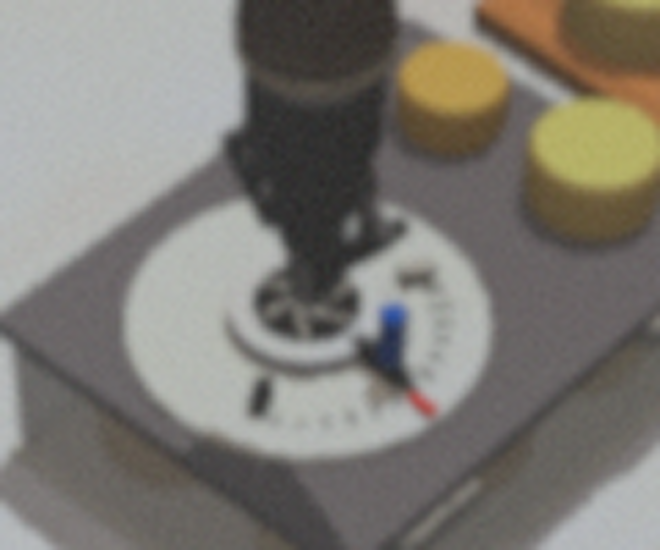

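Pointer tip is at (312,115) and the inner end of the mark at (313,116), so they are in line within about 1 mm. The robot is clear of everything, so I'll hand in.

```bash
python3 ang.py 13 "[(312,115),(260,115)]"; python3 - <<'E'
from rig import manip
print(manip.get_obs()["wrist_force"]); print(manip.close_job())
E
```

```text
mark r [0.08986665 0.10938112] angle 1.8366521539730567 1.9073834565837129 inner [313. 111.]
(312, 115) ptr [0.675  0.0464 0.145 ] 0.08875251825147686 2.0802413830108604
(260, 115) ptr [0.6408 0.045  0.145 ] 0.05448401313613846 1.8951673258732475
[-0.30998626  0.656605   -0.84262455]
the job is handed in; nothing more can be done
None
```

The vent is reset and the job is handed in; no verdict was reported. With shut fingertips I pushed the lever round to the black stop, went over to the other side of the knob, pushed it back up to the red mark, and lifted clear.

- **Closed stop:** the force rose to about 10 N while the finger stopped advancing. The pictures showed the arm lying against the black stop.
- **Pointer at the mark:** in the last wrist picture the pointer was at 2.1° and the mark at about 1.9°, roughly 1 mm apart against the 6 mm allowed. I picked the pointer tip by eye.
- **Forces:** the readings I took stayed near 2–4 N while sweeping the lever. About 10 N at the stop was the highest.
- **Red mark and other objects:** the mark measured the same angle and radius as before the last pushes. The lid cheeses looked undisturbed in the final scene picture. I did not re-measure the cheeses, mould, brush or jar, but the arm passed clear of them.
- **End state:** the hand was clear of the vent and the wrist force was about 1 N, which is sensor noise. The run had taken about 15 s at the last reading.

No checks failed. One small disagreement: the top and wrist cameras put the vent axis about 2 mm apart, within the stated calibration. I did the final alignment by comparing pointer and mark in the same wrist picture.

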